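# Clamp a gel cassette in its clamping bed

## Task

The gel cassette lies in the channel of the clamping bed, short of the end stop. With the fingertips, push it along the channel until it is fully home against the stop, then push the clamp's lever over, past its dead point, until it snaps into lock with the rubber foot pressing on the cassette. Do not pick the cassette up, and leave the other things on the bench where they are.

Things in the scene. Friction and masses are not known exactly. Their poses are not given: they have to be found in the camera images.
- bed: Clamping bed, fixed: grey plate 250 x 125 x 12 mm. Origin on the channel's middle line at bench height, z up, +x along the channel to the end stop; plate from x -140 to +110 mm. Two aluminium rails (x -130 to +70 mm) leave a channel 85 mm wide, 12 mm deep, open at -x, its floor 12 mm above the bench.
- stop (a point): Foot of the end stop's face, at x = +70 mm of the bed, on the channel floor. Behind it a steel column carries an arm 34 mm wide (58 to 72 mm above the bench) that overhangs the channel back to x = +28 mm of the bed; on the arm stands the lever between two cheeks, tops 98 mm above the bench.
- cassette: Gel cassette, loose, about 180 g: flat white frame with glass window, 120 (along x) x 80 x 16 mm, in the channel, top 28 mm above the bench. Origin: centre of underside, axes as the bed's. Starts 30 to 60 mm short of the stop; slides with under 3 N. Fully home, its origin is at x = +10 mm and its near edge at x = -50 mm of the bed.
- pad: Rubber foot of the clamp, a black disc 24 mm across and 9 mm high under the overhanging arm, at x = +45 mm, y = 0 of the bed. Origin at the centre of its underside; with the lever open it is 37 mm above the bench, 9 mm above the cassette. The lever drives it down; when locked it presses on the cassette with about 3 N.
- lever_pivot (a point): The lever's pivot, at x = +45 mm, y = 0 of the bed, 88 mm above the bench. The lever turns about the bed's x direction.
- lever_knob (a point): Centre of the black ball (26 mm across) on the lever's end, 90 mm from the pivot; the rod is 12 mm thick. Open, the lever leans to the bed's +y (ball 61 mm to +y of the pivot, 66 mm above it); it is pushed over the top towards -y and locks leaning 57 degrees to -y. It takes about 6 N at the ball, 12 N half-way along the rod.
- lever (a joint): Angle of the lever: 0 open (leaning to the bed's +y), 0.75 upright, 1.2 dead point, about 1.74 locked against its stop (leaning to -y). Let go before the dead point it springs back to 0; beyond it, it snaps into lock by itself and stays.
- rack: Bystander: blue tube rack 110 x 60 x 36 mm with small capped tubes (to 50 mm), beside the bed on its +y side. Origin: centre of its underside.
- jar: Bystander: small jar, 44 mm across, 60 mm high, beside the bed on its -y side. Origin: centre of its underside.
- spacer_block: Bystander: white plastic block 70 x 30 x 20 mm, beside the bed on its -y side. Origin: centre of its underside.
- reagent: Bystander: bottle 68 mm across, 150 mm high, with a blue cap. Origin: centre of its underside.
- wash: Bystander: bottle 64 mm across, 140 mm high, with a red cap. Origin: centre of its underside.
- tipbox: Bystander: yellow box with clear lid, 120 x 85 x 79 mm. Origin: centre of its underside.
- beaker: Bystander: glass beaker, 70 mm across, 90 mm high. Origin: centre of its underside.
Mind the look-alikes: they are no part of the job. What is shaped like the cassette but green, orange or red is not meant.

How it is judged:
By the outcome, as a careful person would: the job done as asked, in the order asked, and still so for the second after the job is handed in, with the robot touching nothing.
It also fails if it takes over 48 s, if anything falls off the work surface, if the arm or the gripper's body presses on something with over 40 N, if the wrist force passes 120 N, or if a joint passes its speed limit or range.

## Robot

A 6-joint arm with a two-finger parallel gripper is mounted at the origin on the work surface. World frame = base frame: x ahead of the robot, y to its left, z up, the work surface at z = 0. Lengths are in m, angles in rad, forces in N, time in s.
With the tool pointing down it reaches from about 0.35 to 0.8 m from the base axis. Payload 7.3 kg.
Tool frame: the origin (TCP) lies on the centre line of the jaws, within the pads' length; the fingertips stand arm.nose_length ahead of it and the grasp point (between the pads) lies 6 mm ahead of it (arm.nose_length is the distance from the TCP to the fingertips, in m); z points along the fingers, y is the direction in which the jaws open and shut (so a half turn about z gives the same grasp; the last joint's range is limited). The gripper opens to 85 mm and grips with 20 to 120 N. Pads are 22 mm wide; open, the fingers measure 114 mm over their backs; the gripper's body (76 mm by 85 mm) begins 54 mm behind the grasp point. The pads swing forward as they close: fully open they stand 13 mm farther back than shut.
Start: joints at [-1.494, 0.342, 1.524, -0, 1.275, -0.146], TCP at [0.116, -0.512, 0.256] pointing down, gripper open.
Joint ranges: [-2.53, 2.53], [-0.77, 2.02], [0.04, 2.7], [-1, 4.14], [0.28, 2.66], [-3.11, 3.11]. Speed limits (rad/s): [2.57, 2.57, 3.14, 3.14, 3.14, 3.14].

## Interface

Orientations are given as a unit quaternion [w, x, y, z].
In Python, from station import arm, optics, job gives the robot as it stands.
- The arm moves only by the tool jog_arm, never from a script. Its argument "commands" is a list of rows, each a list of 5 numbers: the finger opening in cm, from 0 to 8.54, then the shift along the tool's x, y, z in cm, then the turn about the tool's z in degrees. A call has 1 to 5 rows; each row is the pose to reach, as a shift and turn from the pose measured when the call began, along the tool's axes at that moment; what a row does not reach only later rows make up. A row lasts 1/12 s, in which the tool goes at most 41.7 mm and 7.16 degrees, less where a joint would pass 70% of its speed; a pose out of reach is approached as far as the arm can. A call with a gripper value outside its range is refused whole. The fingers move at their own pace and stop on an object; "squeeze" is the grip in N (left out, the last holds). Time passes only in rows, so rows that repeat a pose let the fingers close. It gives the time, the measured TCP pose, the force and the opening at its end, in the units of the state.
- arm.get_obs(): the state, without advancing time (a new reading comes with each control period).
- optics.snapshot(name): name is "scene" or "top" or "wrist"; returns a dict with "image" (400x640x3 uint8, red, green, blue), "fov_y" (degrees; the focal length in pixels is half the picture's height over the tangent of half this angle, whatever the lens; pixels are square), "cx", "cy" (the principal point, pixels), "R" (3x3) and "t" (3): a world point X has camera coordinates R X + t; the wrist camera has in their place "mount" (4x4, takes a point from camera to tool coordinates, whose origin is the TCP and whose axes are the flange's). Camera axes: x right, y down, z forward; pixel columns grow to the right and rows downward; lengths in m; the calibration is good to about 2 mm. A picture is of the moment at which its call begins: read the wrist's pose just before it. There is no depth.
- job.close_job(): hands the job in, once; it reports no verdict.
The state is a dict: "time_s": time; "q": joint angles; "joint_vel": joint speeds; "effort": joint torques, N m; "tcp_pos": TCP position; "orientation": TCP orientation; "contact_force": force on the tool from outside, world axes, zero at the start; "wrist_torque": the same for the moment, N m; "width": finger opening in m.
Only numpy, scipy, OpenCV 4.12 (cv2) and the standard library are available. Lean on these libraries where they do the work, as an engineer would, in place of code of your own. Each camera call takes 0.05 s, during which the arm holds its last target. There are 200 camera calls.

## Working session

There is one attempt and no reset: what is moved stays moved. The work goes in short steps, Python scripts to look and compute and a tool call to move; the robot and the scene stay as the last step left them, time stands still between calls to the robot, and variables do not carry over. Pictures are saved under pics/ and viewed, about 8 in all and at most 12, crops included, and the job is handed in when it is done.

Besides the shell and the picture viewer there is one more tool, called after ">>>" as name(argument=value, ...), one argument or row to a line, values as JSON. jog_arm: Moves the arm, as the interface text tells. Its arguments: {"type":"object","properties":{"commands":{"type":"array","items":{"type":"array","items":{"type":"number"}}},"squeeze":{"type":"number"}},"required":["commands"]}

```bash
mkdir -p pics
cat > h.py <<'E'
import numpy as np,cv2
from station import arm,optics,job
from scipy.spatial.transform import Rotation as Ro
def snap(n,f,crop=None,s=1):
    o=arm.get_obs(); d=optics.snapshot(n); np.save('last_'+n+'.npy',{**d,'obs':o},allow_pickle=True)
    im=d['image'][:,:,::-1]
    save(im,f,crop,s); return d
def save(im,f,crop=None,s=1):
    if crop: im=im[crop[1]:crop[3],crop[0]:crop[2]]
    cv2.imwrite('pics/'+f,cv2.resize(im,None,fx=s,fy=s,interpolation=cv2.INTER_CUBIC))
def load(n): return np.load('last_'+n+'.npy',allow_pickle=True).item()
def RT(d):
    if 'R' in d: return np.array(d['R']),np.array(d['t'])
    o=d['obs'];w,x,y,z=o['orientation'];T=np.eye(4);T[:3,:3]=Ro.from_quat([x,y,z,w]).as_matrix();T[:3,3]=o['tcp_pos']
    M=np.linalg.inv(T@np.array(d['mount']));return M[:3,:3],M[:3,3]
def f(d): return 200/np.tan(np.radians(d['fov_y'])/2)
def pix(d,u,v,z):
    R,t=RT(d);r=R.T@np.array([(u-d['cx'])/f(d),(v-d['cy'])/f(d),1]);c=-R.T@t
    return c+r*(z-c[2])/r[2]
def proj(d,X):
    R,t=RT(d);p=R@np.array(X)+t;return p[:2]/p[2]*f(d)+[d['cx'],d['cy']]
E
python3 - <<'E'
from h import *
a=snap('top','top1.png');b=snap('scene','sc1.png')
print(arm.nose_length,{k:v for k,v in a.items() if k!='image'},arm.get_obs())
im=np.vstack([a['image'],b['image']])[:,:,::-1]
cv2.imwrite('pics/both.png',im[:, :])
E
```

```text
0.025 {'fov_y': 51.300821007561616, 'cx': 325.4560241201142, 'cy': 196.43346192828383, 'R': array([[-0.00602085, -0.99978485,  0.01984939],
       [-0.99314297,  0.00366097, -0.11684881],
       [ 0.116751  , -0.02041681, -0.99295134]]), 't': array([-0.00238091,  0.57348284,  1.31650119])} {'time_s': 0.1, 'q': array([-1.49402897e+00,  3.42687125e-01,  1.52490820e+00, -3.31287967e-05,
        1.27539877e+00, -1.45987408e-01]), 'joint_vel': array([-0.0004048 , -0.00135898, -0.00440339,  0.00047042, -0.00036942,
       -0.00053923]), 'effort': array([ 1.19162625e-03, -4.34449661e+01, -2.46490699e+01, -2.35158004e-04,
        4.68518178e-03, -1.08332398e-05]), 'tcp_pos': array([ 0.11597607, -0.51170475,  0.25568238]), 'orientation': array([-7.00851915e-04,  9.93803167e-01,  1.11152028e-01,  8.41314682e-06]), 'contact_force': array([ 0.00283836, -0.14156864, -0.30378622]), 'wrist_torque': array([9.40288689e-05, 4.60438582e-03, 1.33713874e-02]), 'width': 0.08549544593113746}
```

View pics/top1.png

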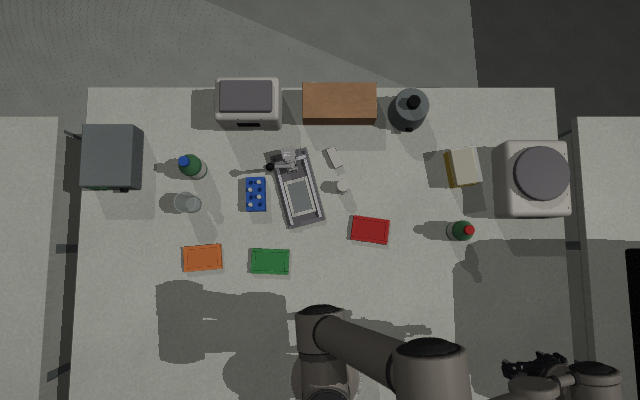

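View pics/sc1.png

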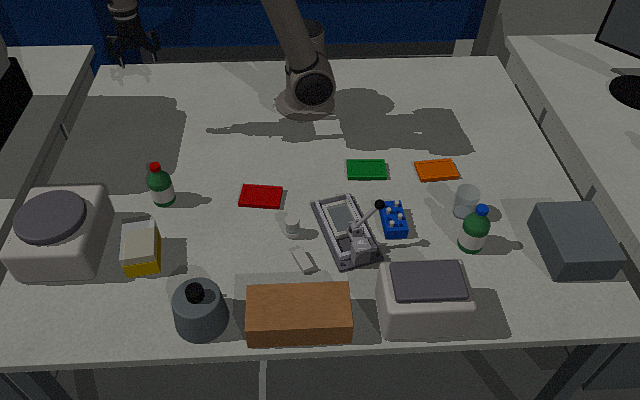

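The top view shows the bed at about (297,188), with its column and lever at (288,160) and the knob at (270,167). The white cassette sits in the channel at (300,197). The look-alikes are red (370,230), green (270,262) and orange (203,258). I choose the white one in the bed and check it in a close crop.

Run:
```python
from h import *
save(load('top')['image'][:,:,::-1],'c1.png',(240,135,360,235),6.5)
```

```text
(no output)
```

View pics/c1.png

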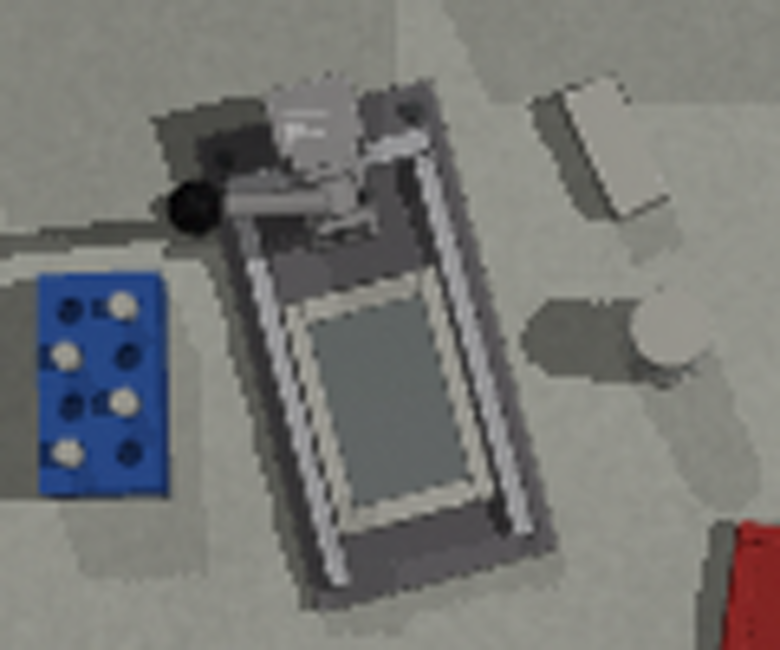

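The crop shows the white-framed cassette with its glass window in the channel. Crop corners are (345,530), (492,492), (437,268) and (287,310), and there is a gap of floor up to the column. The knob at (193,207) leans left, to +y.

Run:
```python
from h import *
from scipy.optimize import least_squares
d=load('top')
P=lambda u,v,z: pix(d,240+u/6.5-.4,135+v/6.5-.4,z)
A=[(312,608,-.14,.0625,.012),(555,548,-.14,-.0625,.012),(432,82,.11,-.0625,.012),(193,207,.045,.061,.154)]
W=np.array([P(u,v,z)[:2] for u,v,_,_,z in A]);L=np.array([(x,y) for _,_,x,y,_ in A])
def res(p):
    c,s=np.cos(p[2]),np.sin(p[2]);return (L@np.array([[c,s],[-s,c]])+p[:2]-W).ravel()
r=least_squares(res,[.6,0,.2]);p=r.x;print(p,np.degrees(p[2]),r.fun.reshape(-1,2)*1e3)
c,s=np.cos(p[2]),np.sin(p[2]);tb=lambda w:np.array([[c,s],[-s,c]])@(w[:2]-p[:2])
for u,v in[(345,530),(492,492),(437,268),(287,310)]:print('cas',tb(P(u,v,.028)))
for u,v in[(40,495),(168,495),(165,272),(40,272)]:print('rack',tb(P(u,v,.036)))
print('jar',tb(P(672,325,.06)));
for u,v in[(565,90),(618,75),(668,198),(618,215)]:print('blk',tb(P(u,v,.02)))
o=arm.get_obs();w,x,y,z=o['orientation'];M=Ro.from_quat([x,y,z,w]).as_matrix();print(M)
tgt=p[:2]+[c*-.15,s*-.15];print(tgt)
```

```text
[0.62158016 0.09217077 0.24917894] 14.276901445905256 [[-1.93757615 -0.19393467]
 [-0.62939481  0.69851601]
 [ 1.95803289  0.59690593]
 [ 0.60893806 -1.10148727]]
cas [-0.10556161  0.0360504 ]
cas [-0.10553913 -0.03942416]
cas [ 0.01089677 -0.04086767]
cas [0.00895985 0.03726157]
rack [-0.05165244  0.1771526 ]
rack [-0.06747052  0.11610989]
rack [0.04140151 0.09118774]
rack [0.0568982  0.15140171]
jar [-0.05070707 -0.14494741]
blk [ 0.08518283 -0.12705844]
blk [ 0.08603763 -0.15529653]
blk [ 0.01792831 -0.16366117]
blk [ 0.01577219 -0.13677058]
[[ 9.75290453e-01  2.20926487e-01 -1.39080199e-04]
 [ 2.20926463e-01 -9.75289471e-01  1.39488798e-03]
 [ 1.72524247e-04 -1.39114743e-03 -9.99999017e-01]]
[0.47621288 0.05517952]
```

>>> jog_arm(
  commands=[
    [3,3.5,-2,0,0],
    [3,7,-4,0,0],
    [3,10.5,-6,0,0],
    [3,14,-8,0,0],
    [3,17.5,-10,0,0],
  ],
)

```text
time_s: 0.52
tcp_pos: [0.2654, -0.3739, 0.2556]
orientation: [-0.001, 0.994, 0.111, -0.0]
contact_force: [0.7, -0.9, 0.5]
width: 0.0301
```

>>> jog_arm(
  commands=[
    [3,3,-2.9,0,0],
    [3,6,-5.8,0,0],
    [3,9,-8.7,0,0],
    [3,12,-11.6,0,0],
    [3,15,-14.5,0,0],
  ],
)

```text
time_s: 0.93
tcp_pos: [0.3792, -0.1992, 0.2558]
orientation: [-0.001, 0.994, 0.111, -0.0]
contact_force: [0.7, -0.5, 1.5]
width: 0.0299
```

>>> jog_arm(
  commands=[
    [3,2,-3,0,0],
    [3,4,-6,0,0],
    [3,6,-9,0,0],
    [3,8,-12,0,0],
    [3,10,-15,0,0],
  ],
)

```text
time_s: 1.35
tcp_pos: [0.4438, -0.029, 0.256]
orientation: [-0.001, 0.994, 0.111, -0.0]
contact_force: [0.9, -1.2, -0.1]
width: 0.0303
```

>>> jog_arm(
  commands=[
    [3,2,-2.5,1,-1.5],
    [3,4,-5,3,-1.5],
    [3,6,-7.5,6,-1.5],
    [3,6,-7.5,8,-1.5],
    [3,6,-7.5,8,-1.5],
  ],
)

```text
time_s: 1.77
tcp_pos: [0.4834, 0.0592, 0.1718]
orientation: [-0.002, 0.992, 0.125, -0.005]
contact_force: [-0.5, -0.8, 0.0]
width: 0.0301
```

Run:
```python
from h import *
d=snap('wrist','w1.png');o=d.get('obs') or arm.get_obs();d=load('wrist')
print(o['tcp_pos'],np.array(d['mount']),d['fov_y'])
p=[.62158,.09217,.24918];c,s=np.cos(p[2]),np.sin(p[2])
for n,x,y,z in[('cas nl',-.105,.04,.028),('cas nr',-.105,-.04,.028),('plate nl',-.14,.0625,.012),('plate nr',-.14,-.0625,.012),('rail nl',-.13,.0425,.024),('rail nr',-.13,-.0425,.024),('knob',.045,.061,.154)]:
    print(n,proj(d,[p[0]+c*x-s*y,p[1]+s*x+c*y,z]))
```

```text
[0.48426864 0.05818853 0.1741313 ] [[-5.33855099e-04 -9.63574635e-01 -2.67439036e-01  6.73312408e-02]
 [ 9.99999778e-01 -6.20830193e-04  2.40657635e-04  1.23403017e-03]
 [-3.97925821e-04 -2.67438848e-01  9.63574753e-01 -1.17336421e-01]
 [ 0.00000000e+00  0.00000000e+00  0.00000000e+00  1.00000000e+00]] 68.48069768587753
cas nl [277.23825622 152.83194653]
cas nr [367.97248139 153.00523017]
plate nl [257.86292937 187.16910078]
plate nr [387.14256239 187.47566278]
rail nl [276.23503838 179.66710836]
rail nr [368.80193895 179.87723762]
knob [ 139.34046172 -259.00035291]
```

View pics/w1.png

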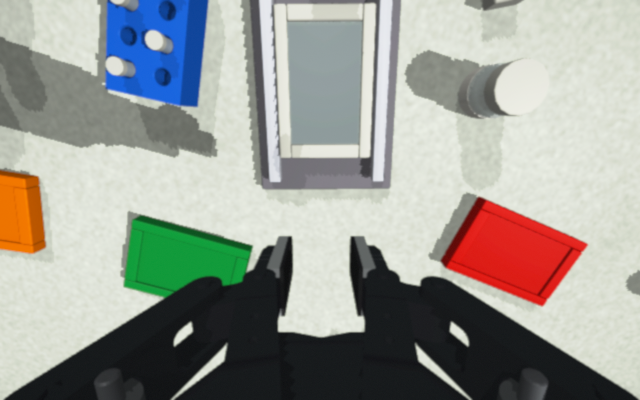

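The wrist view agrees with the bed fit to about 3 mm. The cassette's near edge is at row 157 and the channel is centred near column 326. I go down behind the near edge.

>>> jog_arm(
  commands=[
    [3,0,0.3,4,0],
    [3,0,0.3,8,0],
    [3,0,0.3,11,0],
    [3,0,0.3,12.3,0],
    [3,0,0.3,12.9,0],
  ],
)

```text
time_s: 2.23
tcp_pos: [0.4836, 0.0545, 0.0443]
orientation: [-0.002, 0.992, 0.124, -0.004]
contact_force: [0.4, 0.4, 0.5]
width: 0.0301
```

>>> jog_arm(
  commands=[
    [3,0.3,0,0,0],
    [3,0.6,0,0,0],
    [3,0.9,0,0,0],
    [3,1.2,0,0,0],
    [3,1.5,0,0,0],
  ],
)

```text
time_s: 2.65
tcp_pos: [0.4993, 0.0582, 0.0454]
orientation: [-0.001, 0.992, 0.124, -0.003]
contact_force: [-0.2, -0.3, -0.5]
width: 0.03
```

Run:
```python
from h import *
d=snap('wrist','w2.png',(160,0,480,300),2)
o=arm.get_obs();print(o['tcp_pos'],o['contact_force'])
```

```text
[0.49969802 0.05835923 0.04521073] [1.2208714  0.20198744 0.65118119]
```

View pics/w2.png

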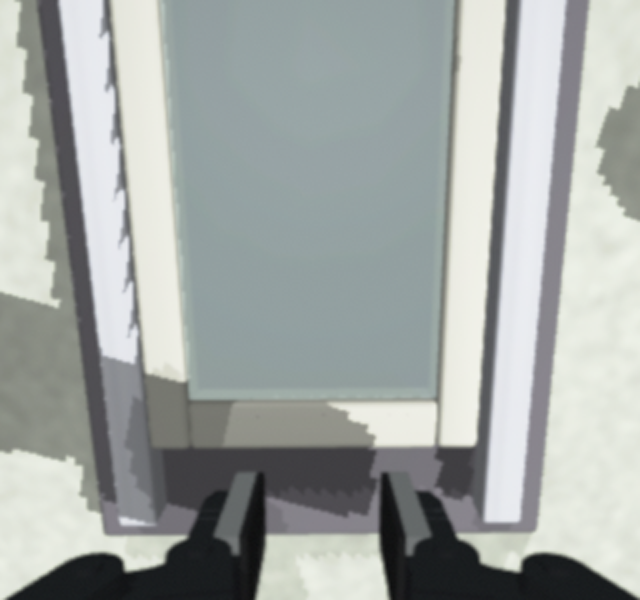

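The fingertips are inside the channel at about (240,480) and (405,480), roughly 8 mm short of the near edge at row 446. I lower a little and push.

>>> jog_arm(
  commands=[
    [3,0,0,0.3,0],
    [3,0,0,0.5,0],
    [3,0.4,0,0.5,0],
    [3,0.8,0,0.5,0],
    [3,1.2,0,0.5,0],
  ],
)

```text
time_s: 3.12
tcp_pos: [0.5113, 0.0614, 0.0399]
orientation: [-0.001, 0.992, 0.124, -0.004]
contact_force: [-1.6, -1.1, -0.1]
width: 0.0299
```

>>> jog_arm(
  commands=[
    [3,0.5,0,0,0],
    [3,1,0,0,0],
    [3,1.5,0,0,0],
    [3,2.0,0,0,0],
    [3,2.5,0,0,0],
  ],
)

```text
time_s: 3.53
tcp_pos: [0.5359, 0.0677, 0.0398]
orientation: [-0.001, 0.992, 0.124, -0.004]
contact_force: [-2.9, -0.5, 1.7]
width: 0.0298
```

>>> jog_arm(
  commands=[
    [3,0.4,0,0,0],
    [3,0.8,0,0,0],
    [3,1.2,0,0,0],
    [3,1.6,0,0,0],
    [3,1.8,0,0,0],
  ],
)

```text
time_s: 3.95
tcp_pos: [0.554, 0.0722, 0.0397]
orientation: [-0.001, 0.992, 0.124, -0.003]
contact_force: [-3.2, -1.1, 3.9]
width: 0.0302
```

>>> jog_arm(
  commands=[
    [3,0.2,0,0,0],
    [3,0.4,0,0,0],
    [3,0.6,0,0,0],
    [3,0.7,0,0,0],
    [3,0.8,0,0,0],
  ],
)

```text
time_s: 4.37
tcp_pos: [0.5616, 0.0742, 0.0396]
orientation: [-0.001, 0.992, 0.124, -0.004]
contact_force: [-6.7, -2.4, 5.3]
width: 0.0295
```

>>> jog_arm(
  commands=[
    [3,0.1,0,0,0],
    [3,0.2,0,0,0],
    [3,0.3,0,0,0],
  ],
)

```text
time_s: 4.62
tcp_pos: [0.5618, 0.0742, 0.0395]
orientation: [-0.001, 0.992, 0.124, -0.007]
contact_force: [-15.3, -6.3, 13.6]
width: 0.0298
```

>>> jog_arm(
  commands=[
    [3,0.3,0,0,0],
    [3,0.3,0,0,0],
    [3,-0.5,0,0,0],
    [3,-2,0,0,0],
    [3,-2.5,0,-2,0],
  ],
)

```text
time_s: 5.03
tcp_pos: [0.5346, 0.0679, 0.0569]
orientation: [-0.002, 0.992, 0.124, -0.01]
contact_force: [-1.1, 0.4, 0.4]
width: 0.0301
```

>>> jog_arm(
  commands=[
    [0,0,0,-4,0],
    [0,0,0,-8,0],
    [0,-2,0,-12,0],
    [0,-3,0,-15,0],
    [0,-3,0,-15,0],
  ],
)

```text
time_s: 5.45
tcp_pos: [0.5107, 0.0602, 0.2143]
orientation: [-0.001, 0.992, 0.124, -0.004]
contact_force: [1.2, 0.1, 0.8]
width: -0.0003
```

Run:
```python
from h import *
snap('wrist','w3.png',(160,0,480,250),2.4);d=load('wrist')
p=[.62158+.0007,.09217-.003,.24918];c,s=np.cos(p[2]),np.sin(p[2])
for n,x,y,z in[('cas nl',-.05,.04,.028),('cas nr',-.05,-.04,.028),('plate nl',-.14,.0625,.012),('plate nr',-.14,-.0625,.012),('rail nl',-.13,.0425,.024),('rail nr',-.13,-.0425,.024),('knob',.045,.061,.154),('stop',.07,-.04,.024)]:
    print(n,(proj(d,[p[0]+c*x-s*y,p[1]+s*x+c*y,z])-[160,0])*2.4)
print(arm.get_obs()['tcp_pos'])
```

```text
cas nl [285.88454729 286.96090349]
cas nr [478.92057114 286.75699874]
plate nl [250.51912453 484.61811943]
plate nr [515.76053016 484.52565893]
rail nl [288.66351863 470.76122893]
rail nr [477.12724059 470.68619026]
knob [  80.55024957 -185.24099176]
stop [488.89112159 -46.96607805]
[0.51041176 0.06029454 0.21128724]
```

View pics/w3.png

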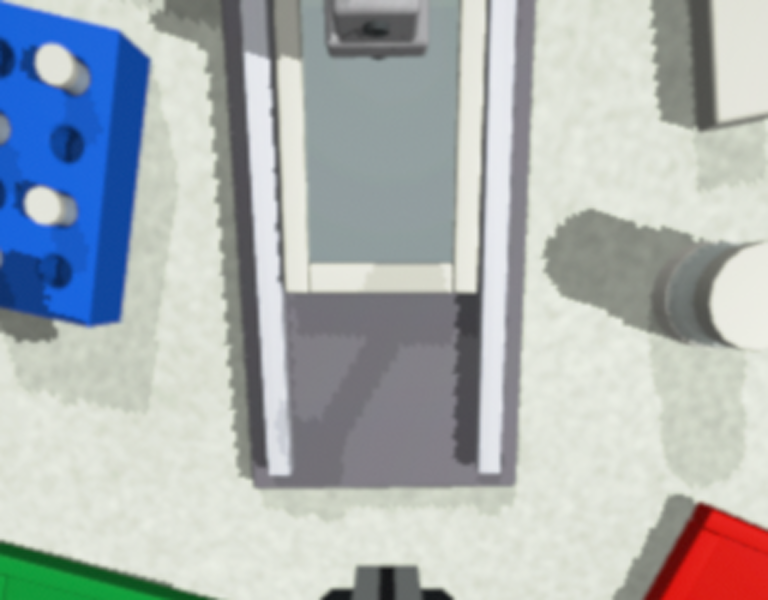

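The cassette's near edge is straight, at row 293. A near edge at x = -50 mm was predicted at row 287, and the plate edge itself reads 2 to 4 px low, so this is within 1 to 2 mm of home. The push force rose to about 16 N with no further motion, so it is on the stop. Next I take the closed fingers round to the lever's +y side.

>>> jog_arm(
  commands=[
    [0,2,-3,-2,0],
    [0,5,-6,-3,0],
    [0,8,-9,-3,0],
    [0,11,-11.5,-3,0],
    [0,14,-11.5,-3,0],
  ],
)

```text
time_s: 5.92
tcp_pos: [0.618, 0.2117, 0.2391]
orientation: [-0.002, 0.992, 0.126, -0.005]
contact_force: [-0.1, -0.5, -0.1]
width: -0.0001
```

>>> jog_arm(
  commands=[
    [0,2,0,0,0],
    [0,2,0,0,0],
  ],
)

```text
time_s: 6.08
tcp_pos: [0.6399, 0.2189, 0.2351]
orientation: [-0.003, 0.992, 0.127, -0.006]
contact_force: [-0.0, 0.4, -0.2]
width: 0.0
```

Run:
```python
from h import *
snap('wrist','w4.png');snap('scene','sc4.png',(280,140,440,280),5)
p=[.62158+.0007,.09217-.003,.24918];c,s=np.cos(p[2]),np.sin(p[2])
o=arm.get_obs();w=o['tcp_pos'];print(w,np.array([[c,s],[-s,c]])@(w[:2]-p[:2]))
```

```text
[0.63744058 0.21706464 0.23610415] [0.04623236 0.12020587]
```

View pics/w4.png

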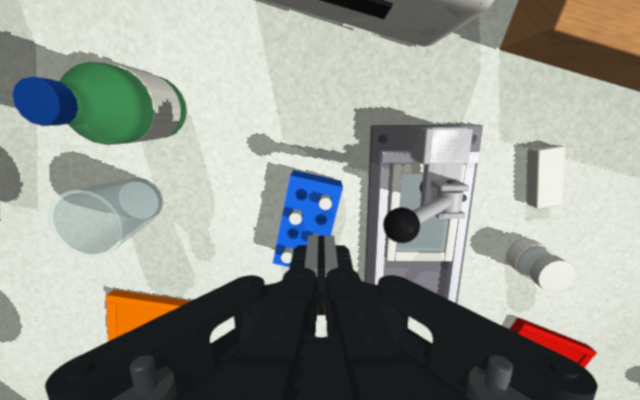

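View pics/sc4.png

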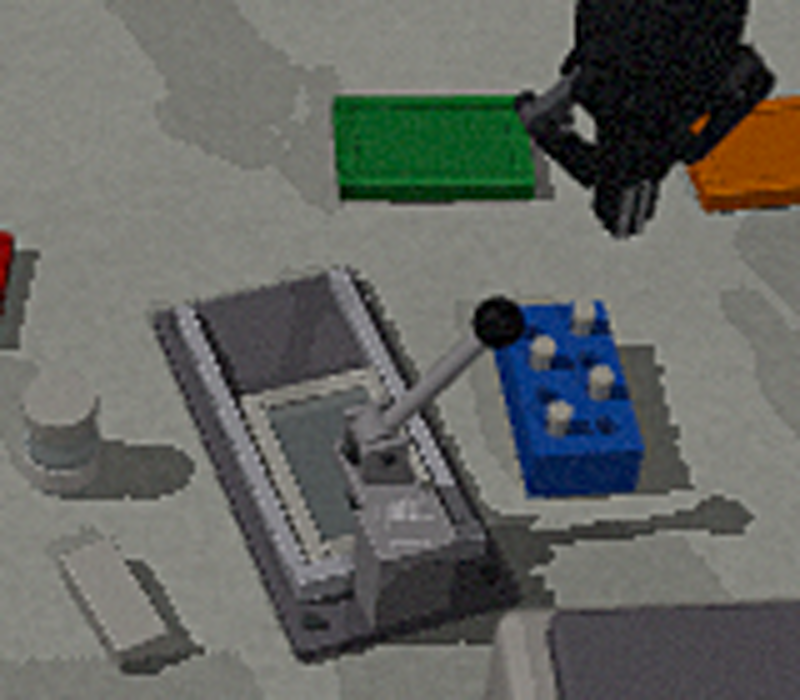

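The wrist view shows the ball at (402,225) and the closed fingertips at (322,240), on its +y side. The cassette reaches the column in the scene view. I check the ball's position.

Run:
```python
from h import *
d=load('wrist');p=[.62158+.0007,.09217-.003,.24918];c,s=np.cos(p[2]),np.sin(p[2]);B=np.array([[c,s],[-s,c]])
print('ball',B@(pix(d,402,225,.154)[:2]-p[:2]),'tcp',B@(d['obs']['tcp_pos'][:2]-p[:2]))
t=np.array(d['obs']['tcp_pos'])
for L in(.02,.025,.038):print(proj(d,t+[.011*c,.011*s,-L]))
```

```text
ball [0.04249584 0.06243056] tcp [0.04909829 0.12135486]
[318.68266469 234.98479655]
[318.81109245 231.20317675]
[319.1099105  222.40432902]
```

>>> jog_arm(
  commands=[
    [0,-0.3,0,3,0],
    [0,-0.3,0,5,0],
    [0,-0.3,0,5.9,0],
    [0,-0.3,1,5.9,0],
    [0,-0.3,2,5.9,0],
  ],
)

```text
time_s: 6.6
tcp_pos: [0.6387, 0.1965, 0.1775]
orientation: [-0.002, 0.992, 0.127, -0.007]
contact_force: [-0.5, -1.4, 1.1]
width: -0.0001
```

>>> jog_arm(
  commands=[
    [0,0,0.8,0,0],
    [0,0,1.6,0,0],
    [0,0,2.4,0,0],
    [0,0,3.2,-0.2,0],
    [0,0,4,-0.4,0],
  ],
)

```text
time_s: 7.02
tcp_pos: [0.648, 0.1656, 0.191]
orientation: [-0.009, 0.992, 0.128, -0.003]
contact_force: [-24.6, 28.9, 48.2]
width: 0.0003
```

The upward force is too large, so I back off the way I came.

>>> jog_arm(
  commands=[
    [0,0,-0.8,-0.5,0],
    [0,0,-2,-1,0],
    [0,0,-4,-1,0],
    [0,0,-4,-1,0],
  ],
)

```text
time_s: 7.35
tcp_pos: [0.6377, 0.2065, 0.2034]
orientation: [-0.01, 0.992, 0.129, -0.001]
contact_force: [0.4, 0.1, -0.4]
width: -0.0001
```

Run:
```python
from h import *
snap('wrist','w5.png',(200,100,520,340),2.4)
p=[.62158+.0007,.09217-.003,.24918];c,s=np.cos(p[2]),np.sin(p[2])
o=arm.get_obs();w=o['tcp_pos'];print(w,o['contact_force'],o['orientation'],np.array([[c,s],[-s,c]])@(w[:2]-p[:2]))
```

```text
[0.63789847 0.20499561 0.20267015] [ 0.19128959 -0.88928356  0.30770364] [-0.00932909  0.99160954  0.12891904 -0.00183779] [0.04369978 0.10839667]
```

View pics/w5.png

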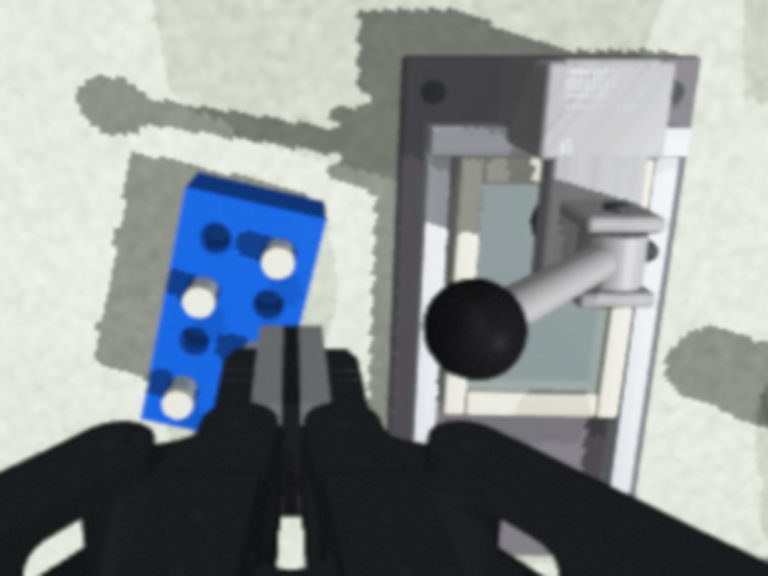

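The lever is back at its open position, with the ball at (475,328) in the crop, and nothing is disturbed. The finger knuckles flare out in the jaw direction above the tips, and the ball caught under them. I will turn the tool 90° so that the flat side of the fingers pushes.

Run:
```python
from h import *
o=arm.get_obs();print(o['q'],o['time_s'],o['tcp_pos'])
```

```text
[0.18849311 0.65289406 1.15363422 0.0193672  1.33767193 1.49622111] 7.4 [0.63789847 0.20499561 0.20267015]
```

>>> jog_arm(
  commands=[
    [0,0,-1,-1,-7],
    [0,0,-2,-2,-14],
    [0,0,-2,-3,-21],
    [0,0,-2,-3,-28],
    [0,0,-2,-3,-35],
  ],
)

```text
time_s: 7.82
tcp_pos: [0.6338, 0.2226, 0.2338]
orientation: [-0.009, 0.906, 0.424, 0.002]
contact_force: [0.5, 0.9, -0.7]
width: 0.0002
```

>>> jog_arm(
  commands=[
    [0,0,0,0,-7],
    [0,0,0,0,-14],
    [0,0,0,0,-21],
    [0,0,0,0,-28],
    [0,0,0,0,-35],
  ],
)

```text
time_s: 8.23
tcp_pos: [0.6343, 0.2211, 0.2336]
orientation: [-0.008, 0.735, 0.678, 0.004]
contact_force: [0.3, 0.3, 0.2]
width: -0.0003
```

>>> jog_arm(
  commands=[
    [0,0,0,0,-7],
    [0,0,0,0,-14],
    [0,0,0,0,-19],
    [0,0,0,0,-19],
    [0,0,0,0,-19],
  ],
)

```text
time_s: 8.65
tcp_pos: [0.6346, 0.2201, 0.2334]
orientation: [-0.007, 0.614, 0.789, 0.005]
contact_force: [0.2, -0.2, -1.1]
width: 0.0
```

```bash
cat >> h.py <<'E'
p=[.62158+.0007,.09217-.003,.24918];c,s=np.cos(p[2]),np.sin(p[2])
def st():
    o=arm.get_obs();w=o['tcp_pos'];a,x,y,z=o['orientation'];M=Ro.from_quat([x,y,z,a]).as_matrix()
    Rb=Ro.from_euler('z',-p[2]).as_matrix();print('bed',Rb@(w-[p[0],p[1],0]),'q6',o['q'][5],'F',o['contact_force']);print((Rb@M).round(3))
E
python3 -c "
from h import *
st()"
```

```text
bed [0.04426384 0.12380941 0.23341804] q6 -0.03774109465356149 F [ 0.21243886 -0.18348748 -1.08442957]
[[ 0.002  1.    -0.   ]
 [ 1.    -0.002  0.017]
 [ 0.017 -0.    -1.   ]]
```

>>> jog_arm(
  commands=[
    [0,0,0,3,0],
    [0,0,0,5,0],
    [0,-1,0,5.9,0],
    [0,-2,0,5.9,0],
    [0,-3,0,5.9,0],
  ],
)

```text
time_s: 9.07
tcp_pos: [0.6423, 0.1905, 0.1742]
orientation: [-0.007, 0.615, 0.789, 0.005]
contact_force: [0.7, -0.0, 0.1]
width: 0.0003
```

>>> jog_arm(
  commands=[
    [0,-0.6,0,-0.1,0],
    [0,-1.2,0,-0.3,0],
    [0,-1.8,0,-0.5,0],
  ],
)

```text
time_s: 9.32
tcp_pos: [0.6468, 0.1761, 0.1835]
orientation: [-0.008, 0.615, 0.788, 0.009]
contact_force: [-11.5, 17.7, 20.6]
width: 0.0002
```

The contact is self-locking: a purely horizontal push makes the ball rub upward on the fingers. I back off, start lower, and follow the ball's arc, rising as I push.

>>> jog_arm(
  commands=[
    [0,1,0,0,0],
    [0,1.6,0,0,0],
    [0,1.6,0,1,0],
    [0,1.6,0,1.9,0],
    [0,1.3,0,1.9,0],
  ],
)

```text
time_s: 9.73
tcp_pos: [0.6422, 0.1888, 0.1615]
orientation: [-0.01, 0.615, 0.788, 0.007]
contact_force: [-0.9, 0.3, -1.0]
width: -0.0002
```

```bash
python3 -c "
from h import *
st()"
```

```text
bed [0.04388893 0.09167781 0.16146845] q6 -0.09253556369337833 F [-0.91129844  0.28903767 -1.01057212]
[[ 0.003  1.    -0.001]
 [ 1.    -0.003  0.024]
 [ 0.024 -0.001 -1.   ]]
```

>>> jog_arm(
  commands=[
    [0,-0.5,0,0,0],
    [0,-0.9,0,-0.4,0],
    [0,-1.4,0,-0.8,0],
    [0,-1.9,0,-1.2,0],
  ],
)

```text
time_s: 10.07
tcp_pos: [0.6466, 0.1716, 0.1738]
orientation: [-0.011, 0.615, 0.789, 0.008]
contact_force: [-3.5, 8.0, 6.1]
width: -0.0002
```

```bash
python3 -c "
from h import *
st();snap('wrist','w6.png')"
```

```text
bed [0.04390462 0.07387872 0.17376797] q6 -0.12156648896722656 F [-3.46942541  7.99462936  6.14363865]
[[ 0.003  1.    -0.   ]
 [ 1.    -0.003  0.027]
 [ 0.027 -0.    -1.   ]]
```

View pics/w6.png

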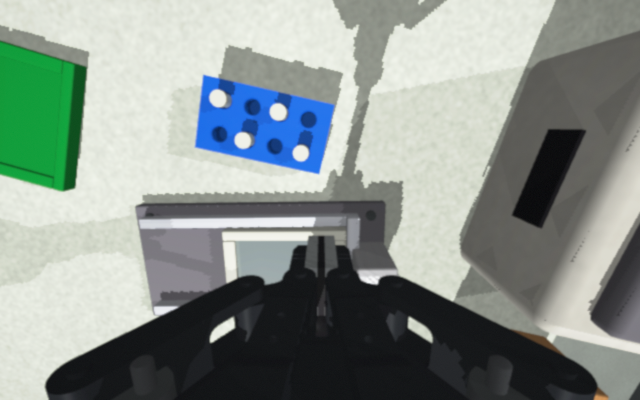

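The ball is hidden behind the fingers, but the force is now modest (about 8 N sideways). I continue along the arc.

>>> jog_arm(
  commands=[
    [0,-0.6,0,-0.4,0],
    [0,-1.2,0,-0.8,0],
    [0,-1.8,0,-1.1,0],
    [0,-2.4,0,-1.3,0],
  ],
)

```text
time_s: 10.45
tcp_pos: [0.6529, 0.148, 0.1879]
orientation: [-0.011, 0.615, 0.789, 0.01]
contact_force: [-4.2, 9.1, 8.0]
width: 0.0002
```

>>> jog_arm(
  commands=[
    [0,-0.6,0,-0.1,0],
    [0,-1.2,0,-0.3,0],
    [0,-1.9,0,-0.4,0],
    [0,-2.6,0,-0.4,0],
  ],
)

```text
time_s: 10.78
tcp_pos: [0.6595, 0.1237, 0.1924]
orientation: [-0.012, 0.615, 0.789, 0.011]
contact_force: [-2.6, 6.7, 4.2]
width: 0.0002
```

```bash
python3 -c "
from h import *
st()"
```

```text
bed [0.04458691 0.02429628 0.19236314] q6 -0.19778940027996425 F [-2.63335699  6.69343629  4.22652661]
[[ 0.002  1.     0.003]
 [ 0.999 -0.002  0.032]
 [ 0.032  0.003 -0.999]]
```

>>> jog_arm(
  commands=[
    [0,-0.8,0,0,0],
    [0,-1.6,0,0,0],
    [0,-2.4,0,0.1,0],
    [0,-3.2,0,0.3,0],
  ],
)

```text
time_s: 11.12
tcp_pos: [0.6676, 0.092, 0.1885]
orientation: [-0.011, 0.615, 0.789, 0.011]
contact_force: [0.2, 0.9, 1.7]
width: -0.0002
```

>>> jog_arm(
  commands=[
    [0,-0.8,0,0.2,0],
    [0,-1.6,0,0.4,0],
    [0,-2.4,0,0.6,0],
    [0,-2.6,0,0.6,0],
  ],
)

```text
time_s: 11.45
tcp_pos: [0.674, 0.0648, 0.1804]
orientation: [-0.012, 0.615, 0.788, 0.01]
contact_force: [0.0, -0.2, -0.3]
width: 0.0003
```

The contact force is gone, so it should have snapped over. I rise straight up, clear the area and look.

>>> jog_arm(
  commands=[
    [0,0.5,0,-3,0],
    [0,1,0,-6,0],
    [0,4,-2,-8,0],
    [0,7,-5,-8,0],
    [0,9,-8,-8,0],
  ],
)

```text
time_s: 11.87
tcp_pos: [0.5744, 0.1315, 0.2641]
orientation: [-0.011, 0.615, 0.788, 0.012]
contact_force: [0.7, 0.6, 0.4]
width: 0.0001
```

>>> jog_arm(
  commands=[
    [0,2,-4,0,0],
    [0,4,-8,0,0],
    [0,6,-12,0,0],
    [0,6,-12,0,0],
    [0,6,-12,0,0],
  ],
)

```text
time_s: 12.28
tcp_pos: [0.4411, 0.1612, 0.2662]
orientation: [-0.011, 0.614, 0.789, 0.012]
contact_force: [1.2, -0.2, 0.5]
width: -0.0002
```

```bash
python3 -c "
from h import *
snap('scene','sc7.png');snap('top','t7.png');st()
a=load('scene')['image'][140:280,280:440,::-1];b=load('top')['image'][135:235,240:360,::-1]
a=cv2.resize(a,(400,350),interpolation=2);b=cv2.resize(b,(400,333),interpolation=2);b=cv2.copyMakeBorder(b,0,17,0,0,0)
cv2.imwrite('pics/f.png',np.hstack([a,b]))"
```

```text
bed [-0.15472488  0.11300488  0.26609037] q6 -0.09142022869422295 F [ 0.1326532  -0.15118386  0.65926087]
[[ 0.003  1.     0.007]
 [ 1.    -0.004  0.031]
 [ 0.031  0.007 -0.999]]
```

View pics/f.png

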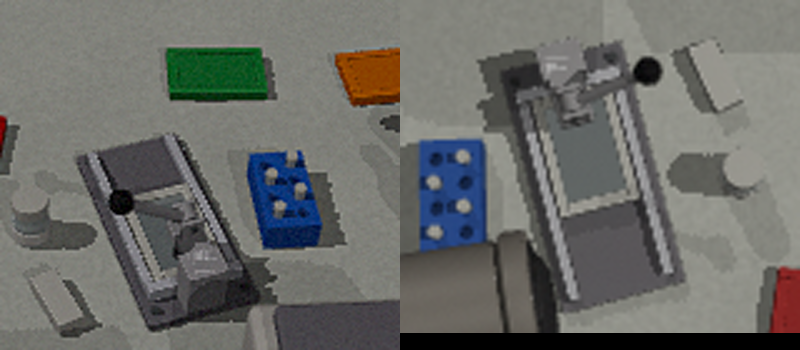

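Both views show the lever leaning to -y, with the ball at (648,71) in the right crop. The cassette is up by the stop, and the rack, jar and block are where they were. I do one numeric check.

```bash
python3 -c "
from h import *
d=load('top');p[0]-=.0007;p[1]+=.003
B=np.array([[c,s],[-s,c]]);q=lambda u,v,z:print(B@(pix(d,240+(u-400)/3.333-.4,135+v/3.333-.4,z)[:2]-p[:2]))
q(648,71,.139);q(568,215,.028);q(638,199,.028)
q(684,282,.012);q(570,312,.012)"
```

```text
[ 0.04580062 -0.07494206]
[-0.04966847  0.03094993]
[-0.05150277 -0.03895578]
[-0.14037026 -0.06252484]
[-0.14075867  0.05280253]
```

The ball is at (46, -75) mm of the bed, where the locked lever should have it. The near edge is at about -50.5 mm, and home is -50 mm.

```bash
python3 -c "
from h import *
print(job.close_job(),arm.get_obs()['time_s'])"
```

```text
the job is handed in; nothing more can be done
the job is handed in; nothing more can be done
```

I pushed the cassette along the channel to the end stop with the fingertips, then pushed the lever over until it snaps into lock. The job was handed in at about 12.4 s, with the arm clear of everything.

- **Cassette:** the last push rose to about 16 N (15 N along the channel) without further movement. The final top view puts its near edge at -49.7 and -51.5 mm of the bed, against -50 mm for fully home. An earlier wrist view read 1 to 2 mm short, which is within the calibration error.
- **Lever:** the ball measured (46, -75) mm of the bed, the locked position. Contact force dropped to zero once it was past the dead point. I did not see the rubber foot pressing directly, as the arm hides it.
- **Failed attempts:** my first two pushes on the ball jammed. The first reached about 60 N in total at the tool, 48 N of it upward. That is below the 120 N wrist limit. I put it down to the ball catching under the finger knuckles. If so, that contact may have passed the 40 N limit on the gripper's body. The second reached about 30 N. I backed off both times and the lever sprang open. I then turned the gripper 90° and followed the ball's arc, at up to about 13 N.
- **Bystanders:** the rack, jar and spacer block look unmoved in the last picture; I did not check the others again.

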